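Find the bent-up edge of a sample turntable and gauge its gap

TASK

Check the round sample turntable on the granite surface plate for warp: press gently (well under 30 N) on its rim with the closed fingertips, here and there around, until you find the side where it rocks. Then slide the taper gauge thin end first under that lifted edge, pointing at the turntable's middle, until it is snug, a few millimetres past the first touch so that it stays nipped between turntable and granite, but without jacking the turntable up or shoving it away. Let go of it so, flat on the granite, and leave the other things alone.

Things in the scene. Friction and masses are not known exactly. Their poses are not given: they have to be found in the camera images.
- granite_top (a point): centre of the upper face of the dark granite surface plate, a fixed slab 360 x 560 x 50 mm (x, y, z of its frame); its face is true and level, z up
- disc_top (a point): the loose round sample turntable, a bare metal disc, 130 mm diameter, about 0.7 kg; this point: centre of its upper face, 9 mm (8.5 to 10) above the granite, z up. A dark hub (24 mm diameter) stands 10 mm above that face; flat black dots ring it at 42 mm radius. One segment of the rim is bent up, in any direction, different each time; seen neither from above nor in this pose
- gauge_handle (a point): grip point of the loose taper gauge (120 g), in its upright orange square handle, 16 x 16 mm, reaching from 4 to 58 mm above the underside; this point is 40 mm above the underside. x axis points to the gauge's thin end, z up. It starts standing flat on the granite
- gauge_tip (a point): middle of the gauge's thin end, 0.5 mm above its underside, 58 mm ahead of the handle's axis; same axes as gauge_handle
- weight_mid (a point): middle of a brass weight, 30 mm diameter, 38 mm tall, loose on the granite; leave alone
- cap_mid (a point): middle of a red tube cap, 17 mm diameter, 18 mm tall, loose on the granite; leave alone
- reagent_mid (a point): middle of a white reagent bottle, 60 mm diameter, 140 mm tall, loose on the table; leave alone
- beaker_mid (a point): middle of a glass beaker, 72 mm diameter, 90 mm tall, loose on the table; leave alone
- disc: the turntable again, z up. It lies level; beyond a straight line 16 mm from the centre, one side of the underside stands 2.6 to 4 mm (hidden, varies) clear of the granite out to the rim. Pressed there 55 mm from the centre with 4 to 9 N it tips about that line, sinking 1 to 3 mm under the finger, less to either side of the segment's middle, and drops back level. Elsewhere firm
- gauge: the taper gauge again: origin on its flat underside below the handle's axis, x to the thin end. Steel wedge 26 mm wide, from 12 mm behind the handle's axis (6.6 mm thick) to 58 mm ahead of it (1 mm thick), even taper. It touches 20 to 38 mm in, after the gap; the force on it then changes by 2 to 3 N (back, down). 2 to 8 mm more nips it; 12 mm more jacks the turntable up

How it is judged (in metres and radians):
On the way, in this order (a step that is already met when the one before it is completed fails the run):
1. the turntable was made to rock: pressed with the fingers, it tipped by more than 0.03 rad (angle between disc's own z axis and vertical above 0.03 rad and contact force between the fingers and disc above 1 N), for 0.1 s.
2. the gauge is in on the granite, its thin end at least 15 mm in under the turntable's rim, and touches the turntable (horizontal distance between gauge_tip and disc_top below 0.05 m and contact force between gauge and disc above 0.1 N and z of gauge_tip in the frame of granite_top below 0.004 m), for 0.2 s.
At the end, for the whole second after the job is handed in: The gauge is let go, at rest, flat on the granite (within 0.04 rad), its thin end at least 15 mm in under the turntable's rim and snug: it touches the turntable (over 0.1 N) but has not jacked it up, which still lies level within 0.008 rad, at rest, within 8 mm of where it began (all of step 2 and angle between gauge's own z axis and vertical below 0.04 rad and angle between disc's own z axis and vertical below 0.008 rad and distance of disc_top from where it was at the start of the episode below 0.008 m and linear speed of each of disc, gauge below 0.01 m/s).
It fails at once if the turntable pressed with more than 30 N (contact force between the fingers and disc above 30 N).
It fails at once if the gauge forced against the turntable with more than 20 N (contact force between gauge and disc above 20 N).
It fails at once if the turntable shoved more than 8 mm from its place (distance of disc_top from where it was at the start of the episode above 0.008 m).
It fails at once if the weight, cap, bottle or beaker moved more than 15 mm (distance of any of weight_mid, cap_mid, reagent_mid, beaker_mid from where it was at the start of the episode above 0.015 m).
It also fails if it takes over 72 s, if anything falls off the work surface, if the arm or the gripper's body presses on something with over 40 N, if the wrist force passes 120 N, or if a joint passes its speed limit or range.

ROBOT

A 7-joint arm with a two-finger parallel gripper is mounted at the origin on the work surface. World frame = base frame: x ahead of the robot, y to its left, z up, the work surface at z = 0. Lengths are in mm, angles in rad, forces in N, time in s.
With the tool pointing down it reaches from about 400 to 900 mm from the base axis. Payload 5.5 kg.
Tool frame: the origin (TCP) lies midway between the tips of the shut fingers; the grasp point (between the pads) lies 19 mm behind it; z points along the fingers, y is the line along which they close (so a half turn about z gives the same grasp; the last joint's range is limited). The gripper opens to 92 mm and grips with 3 to 60 N. Pads are 19 mm wide; open, the fingers measure 130 mm over their backs; the gripper's body (75 mm by 190 mm) begins 47 mm behind the grasp point.
Start: joints at [0.263, 0.501, -0.427, 1.55, 0.221, 1.138, -0.21], TCP at [650, 0.037, 226.729] pointing down, gripper open.
Joint ranges: [-2.88, 2.88], [-0.31, 2.03], [-1.54, 1.56], [0.2, 2.42], [-1.41, 4.55], [0.19, 2.02], [-2.57, 2.57]. Speed limits (rad/s): [2.57, 2.57, 3.14, 3.14, 3.14, 3.14, 3.14].

INTERFACE

Orientations are given as a unit quaternion [w, x, y, z].
In Python, from plant import arm gives the robot as it stands.
- The arm moves only by the shell command python3 -m pendant 'ROWS' [FORCE]. ROWS is JSON, a list of rows, each a list of 7 numbers: the shift along the tool's x, y, z in m, then the turn, a rotation vector about the tool's x, y, z in rad, then the opening, from 0 (shut) to 1 (fully open). A call has 1 to 5 rows; each row is the pose to reach, as a shift and turn from the pose commanded when the call began, along the tool's axes at that moment; what a row does not reach only later rows make up. A row lasts 1/8 s, in which the tool goes at most 62.5 mm and 10.7 degrees, less where a joint would pass 70% of its speed; a pose out of reach is approached as far as the arm can. A call with a gripper value outside its range is refused whole. The fingers move at their own pace and stop on an object; FORCE is the grip in N (left out, the last holds). Time passes only in rows, so rows that repeat a pose let the fingers close. It gives the time, the measured TCP pose, the force, the opening and the grip force at its end, in the units of the state.
- arm.get_obs(): the state, without advancing time (a new reading comes with each control period).
- arm.get_image(name): name is "scene" or "side" or "wrist"; returns (picture, depth): 420x560x3 uint8, blue, green, red; 420x560 float32, mm along the optical axis (not along the pixel's ray), 0 where there is no reading.
- arm.get_calibration(name): a dict with "fovy" (degrees; the focal length in pixels is half the picture's height over the tangent of half this angle, whatever the lens; pixels are square), "cx", "cy" (the principal point, pixels), "eye" and "orientation" of the camera in the world. Camera axes: x right, y down, z forward; pixel columns grow to the right and rows downward; lengths in mm; the calibration is good to about 2 mm. A picture is of the moment at which its call begins: read the wrist's pose just before it. get_calibration takes no time and is no camera call; for the wrist camera it gives the pose at the moment of the call.
- arm.close_job(): hands the job in; it is judged then, once.
The state is a dict: "clock": time; "joint_pos": joint angles; "qd": joint speeds; "tau": joint torques, N m; "eef_pos": TCP position; "orientation": TCP orientation; "contact_force": force on the tool from outside, world axes, zero at the start; "wrist_torque": the same for the moment, N m; "grip_width": finger opening in mm; "gripper_force": force on a finger pad.
Only numpy, scipy, OpenCV 4.12 (cv2) and the standard library are available. Lean on these libraries where they do the work, as an engineer would, in place of code of your own. Each camera call takes 0.05 s, during which the arm holds its last target. There are 200 camera calls.

## Working session

There is one attempt and no reset: what is moved stays moved. The work goes in short steps, Python scripts to look and compute and a shell command to move; the robot and the scene stay as the last step left them, time stands still between calls to the robot, and variables do not carry over. Pictures are saved under pics/ and viewed, at most 10 in all, crops included, and the job is handed in when it is done.

```bash
ls; mkdir -p pics; cat > h.py <<'E'
import numpy as np, cv2
from plant import arm
from scipy.spatial.transform import Rotation as R
def rot(q): return R.from_quat([q[1],q[2],q[3],q[0]]).as_matrix()
def world(cal,d,u,v,h=420):
    f=h/2/np.tan(np.radians(cal['fovy'])/2)
    p=np.stack([(u-cal['cx'])/f*d,(v-cal['cy'])/f*d,d+0*u],-1)
    return p@rot(cal['orientation']).T+np.array(cal['eye'])
def ray(cal,u,v,z):
    o=np.array(cal['eye']); a=world(cal,np.float64(1000.),np.float64(u),np.float64(v))
    return o+(a-o)*(z-o[2])/(a[2]-o[2])
E
python3 - <<'E'
from h import *
import pickle
o=arm.get_obs(); print(o)
S={}
for n in ['scene','side','wrist']:
    c=arm.get_calibration(n); im,d=arm.get_image(n); S[n]=(c,im,d); cv2.imwrite(f'pics/{n}0.png',im); print(n,c)
pickle.dump(S,open('s0.pkl','wb'))
cv2.imwrite('pics/all0.png',cv2.resize(np.hstack([S['scene'][1],S['wrist'][1]]),(800,300)))
E
```

```text
pics
{'clock': 0.0, 'joint_pos': array([ 0.26319405,  0.50183859, -0.42677152,  1.55146151,  0.22082727,
        1.13831014, -0.21032889]), 'qd': array([-0.00165287,  0.00250294, -0.00062697, -0.00064751,  0.00131261,
       -0.00055015,  0.00085098]), 'tau': array([-1.62834690e-04, -5.66597199e+01, -5.81602022e+00, -2.79113513e+01,
       -6.85700797e-02,  3.08415934e-02,  1.78752666e-04]), 'eef_pos': array([ 6.49289831e+02, -6.21664792e-02,  2.25677647e+02]), 'orientation': array([-7.01272965e-04,  7.07096401e-01,  7.07116484e-01, -6.82274579e-04]), 'contact_force': array([ 0.5642065 , -0.31595846, -0.11265839]), 'wrist_torque': array([0.00152658, 0.01526708, 0.01025511]), 'gripper_force': 0.0, 'grip_width': 91.8018831753565}
scene {'fovy': 54.17380745426961, 'cx': 281.32939141430535, 'cy': 203.60050710648855, 'eye': array([999.42800215, 333.60892468, 835.81197995]), 'orientation': array([-0.14281479,  0.49084056,  0.82316253, -0.24714959])}
side {'fovy': 44.4537626318734, 'cx': 278.8384515690935, 'cy': 208.2710064683625, 'eye': array([-133.2991356 , -571.91636781,  818.7119108 ]), 'orientation': array([-0.41693803,  0.82040304, -0.34785785,  0.1791548 ])}
wrist {'fovy': 69.55355371403346, 'cx': 274.79279406446574, 'cy': 209.631337105403, 'eye': array([649.99996107,  71.38285338, 383.53864211]), 'orientation': array([ 1.34639308e-01,  9.90894339e-01, -1.31762055e-05, -8.15480480e-04])}
```

View pics/scene0.png

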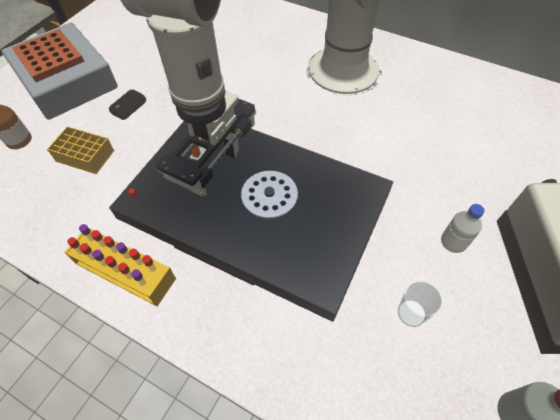

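View pics/wrist0.png

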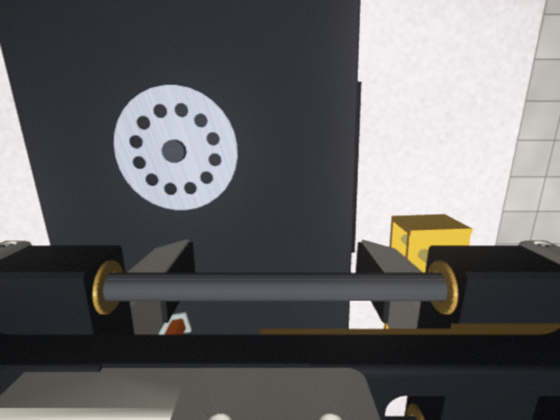

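The scene shows the disc at (270,193), the gauge under the gripper at (196,150) and the red cap at (131,192). The wrist view shows the disc centre at (176,147) and the gauge's orange at (175,328), partly hidden.

```bash
python3 - <<'E'
from h import *
import pickle
S=pickle.load(open('s0.pkl','rb'))
for n in S:
    c,im,d=S[n]
    vv,uu=np.mgrid[:420,:560]
    P=world(c,d,uu.astype(float),vv.astype(float))
    z=P[...,2]; m=(d>0)&(P[...,0]>400)&(P[...,0]<900)&(abs(P[...,1])<350)
    hh,e=np.histogram(z[m],bins=np.arange(-5,120,2)); print(n,[(int(e[i]),int(hh[i])) for i in np.argsort(hh)[-5:]])
    br=im.min(2)>110
    md=m&br&(abs(z-59)<6)
    if md.sum()>50:
        pts=P[md]; print('disc',md.sum(),np.median(pts,0),(pts.min(0)+pts.max(0))/2,np.ptp(pts,axis=0))
    b,g,r=[im[...,i].astype(int) for i in range(3)]
    mo=m&(r>120)&(g<0.6*r)&(b<0.5*r)&(z>45)
    k,l,st,ce=cv2.connectedComponentsWithStats(mo.astype(np.uint8))
    for i in range(1,k):
        if st[i,4]>8: print('orange',st[i],P[l==i].mean(0),im[l==i].mean(0))
print(ray(S['wrist'][0],176,147,59))
E
```

```text
scene [(-3, 2534), (51, 9673), (1, 10059), (49, 10854), (-1, 11373)]
disc 1836 [546.37302526  46.61839558  59.74332086] [672.80655881 -74.70469475  58.65208348] [394.15282894 373.59793161  11.14631077]
orange [128 188   7   6  30] [ 692.62117686 -230.77003363   67.98447754] [ 54.43333333  56.66666667 164.1       ]
orange [ 91 231   9   7  47] [ 826.7626654  -198.16602775  106.63710437] [ 55.63829787  63.46808511 187.38297872]
orange [103 237   9   7  49] [ 825.65585367 -166.55165296  106.2963374 ] [ 54.30612245  62.89795918 188.32653061]
orange [ 68 238   9   8  45] [ 861.5066334  -228.18081734  106.46102957] [ 55.64444444  60.66666667 185.95555556]
orange [ 79 243  10   8  57] [ 859.74862584 -197.39835441  106.54080644] [ 51.28070175  65.63157895 189.33333333]
orange [129 249   9   8  53] [ 822.87707366 -102.69457739  106.51658364] [ 53.69811321  62.79245283 191.32075472]
orange [142 255   9   8  53] [821.56515032 -71.16641322 105.89981015] [ 54.18867925  64.66037736 192.43396226]
orange [105 256   9   9  58] [ 857.58710125 -133.97051623  105.72660624] [ 49.10344828  62.81034483 189
[... 1001 characters left out ...]
orange [446 215   6   3  14] [ 825.70381347 -196.20056379  106.12156196] [ 23.85714286  29.35714286 127.57142857]
orange [465 214   6   3  15] [ 859.15260063 -226.645136    106.98185336] [ 26.06666667  30.73333333 126.66666667]
orange [426 263   5   3  13] [ 688.55177609 -231.32154948   68.66087753] [ 23.84615385  28.07692308 129.07692308]
orange [356 271   9   7  39] [ 524.28885096 -167.33327611  108.58059434] [ 18.53846154  76.46153846 154.74358974]
wrist [(-3, 4910), (57, 8669), (47, 12492), (-1, 22075), (49, 58935)]
disc 10365 [543.94061285  49.9115558   58.55587952] [675.9886366  -36.22821826  58.39841812] [394.04505983 294.60852148  10.78768317]
[545.37349498  49.98577151  59.        ]
```

View pics/side0.png

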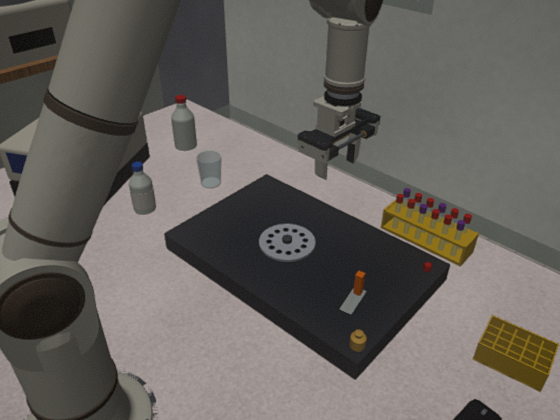

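The side view shows the gauge handle top at (360,275), its blade running to about (350,305), the brass weight at (358,340), the cap at (428,266) and the disc centre at (287,241).

```bash
python3 - <<'E'
from h import *
import pickle
S=pickle.load(open('s0.pkl','rb'))
for n in S:
    c,im,d=S[n]
    seed={'scene':(255,193),'side':(265,241),'wrist':(125,147)}[n]
    # ellipse of bright disc area
    m=((im.min(2)>(80 if n=='side' else 110))).astype(np.uint8)
    k,l,st,ce=cv2.connectedComponentsWithStats(m,connectivity=4)
    i=l[seed[1],seed[0]]; cn,_=cv2.findContours((l==i).astype(np.uint8),cv2.RETR_EXTERNAL,cv2.CHAIN_APPROX_NONE)
    cn=max(cn,key=len)[:,0]; W=np.array([ray(c,*p,59) for p in cn])[:,:2]
    (x,y),r=cv2.minEnclosingCircle(W.astype(np.float32)); el=cv2.fitEllipse(W.astype(np.float32)); print(n,i,(x,y),r,el)
c,im,d=S['side']
cv2.imwrite('pics/g.png',cv2.resize(im[255:360,310:450],None,fx=5,fy=5,interpolation=cv2.INTER_CUBIC))
E
```

```text
scene 20 (543.2109375, 46.826412200927734) 65.79176330566406 ((543.3595581054688, 47.06138610839844), (128.677001953125, 129.18960571289062), 4.2038960456848145)
side 146 (541.7640991210938, 49.43312454223633) 65.82691192626953 ((541.6709594726562, 49.33652877807617), (127.94705200195312, 128.98837280273438), 83.84562683105469)
wrist 3 (544.4780883789062, 46.310237884521484) 65.3912124633789 ((544.5082397460938, 46.459781646728516), (129.3115234375, 129.65960693359375), 92.25146484375)
```

View pics/g.png

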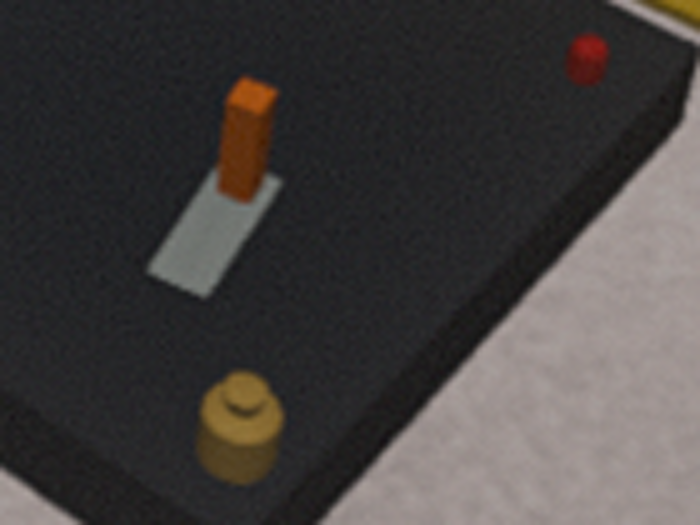

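Crop: handle top centre at (252,95) and thin-end corners at (148,271) and (207,297), so the thin end points to the image's lower left. I'll press first, on the +x side.

```bash
python3 - <<'E'
from h import *
import pickle
c=pickle.load(open('s0.pkl','rb'))['side'][0]
f=lambda u,v:(310+u/5-.4,255+v/5-.4)
h=ray(c,*f(252,95),108); a=ray(c,*f(148,271),51); b=ray(c,*f(207,297),51); t=(a+b)/2
print(h,t,np.linalg.norm((h-t)[:2]),np.linalg.norm(a-b),np.degrees(np.arctan2(*(t-h)[[1,0]])),'weight',ray(c,*f(245,395),88))
E
python3 -m pendant '[[0.02,-0.02,0.05,0,0,0,0],[0.047,-0.051,0.1,0,0,0,0],[0.047,-0.051,0.15,0,0,0,0],[0.047,-0.051,0.155,0,0,0,0],[0.047,-0.051,0.155,0,0,0,0]]' 20
```

```text
[ 525.63223164 -166.72043599  108.        ] [ 469.57405913 -178.46130902   51.        ] 57.274486497153006 25.99988011401257 -168.1709064170328 weight [ 415.08168655 -248.22944882   88.        ]
clock: 0.78
eef_pos: [600.0, 46.7, 72.6]
orientation: [0.0, 0.707, 0.707, 0.0]
contact_force: [0.7, 1.0, 0.3]
grip_width: 46.2
gripper_force: 0.0
```

```bash
python3 -m pendant '[[0,0,0,0,0,0,0],[0,0,0,0,0,0,0],[0,0,0,0,0,0,0],[0,0,0.006,0,0,0,0],[0,0,0.01,0,0,0,0]]'
python3 -m pendant '[[0,0,0.002,0,0,0,0],[0,0,0.002,0,0,0,0]]'
python3 -m pendant '[[0,0,0.001,0,0,0,0],[0,0,0.001,0,0,0,0]]'
```

```text
clock: 1.4
eef_pos: [598.7, 47.0, 61.3]
orientation: [-0.0, 0.707, 0.707, -0.0]
contact_force: [0.3, 0.4, -1.3]
grip_width: 0.9
gripper_force: 0.0
clock: 1.65
eef_pos: [598.9, 47.1, 59.5]
orientation: [-0.0, 0.707, 0.707, -0.0]
contact_force: [0.7, -0.7, -0.9]
grip_width: 0.5
gripper_force: 0.0
clock: 1.9
eef_pos: [599.1, 47.1, 59.2]
orientation: [0.0, 0.707, 0.707, 0.0]
contact_force: [-1.7, -0.5, 4.2]
grip_width: 0.2
gripper_force: 2.2
```

```bash
python3 -m pendant '[[0,0,0.0007,0,0,0,0],[0,0,0.0007,0,0,0,0]]'
python3 -m pendant '[[0,0,0.0007,0,0,0,0],[0,0,0.0007,0,0,0,0]]'
```

```text
clock: 2.15
eef_pos: [599.2, 47.1, 59.1]
orientation: [0.0, 0.707, 0.707, 0.0]
contact_force: [-2.6, -0.6, 9.0]
grip_width: 0.6
gripper_force: 4.8
clock: 2.4
eef_pos: [599.2, 47.2, 59.0]
orientation: [0.0, 0.707, 0.707, -0.0]
contact_force: [-5.2, -0.5, 15.1]
grip_width: 0.7
gripper_force: 7.2
```

```bash
python3 -m pendant '[[0,0,-0.022,0,0,0,0],[0,-0.055,-0.022,0,0,0,0],[0,-0.11,-0.022,0,0,0,0],[0,-0.11,-0.004,0,0,0,0],[0,-0.11,-0.003,0,0,0,0]]'
python3 -m pendant '[[0,0,0.002,0,0,0,0],[0,0,0.002,0,0,0,0]]'
python3 -m pendant '[[0,0,0.0007,0,0,0,0],[0,0,0.0007,0,0,0,0]]'
```

```text
clock: 3.02
eef_pos: [488.9, 46.9, 59.7]
orientation: [-0.0, 0.707, 0.707, -0.0]
contact_force: [-0.2, -0.3, 0.6]
grip_width: 0.3
gripper_force: 0.0
clock: 3.28
eef_pos: [490.5, 47.2, 59.0]
orientation: [0.0, 0.707, 0.707, 0.0]
contact_force: [-3.1, -0.1, 7.6]
grip_width: 0.8
gripper_force: 3.7
clock: 3.52
eef_pos: [490.5, 47.1, 58.6]
orientation: [0.0, 0.707, 0.707, 0.0]
contact_force: [-3.6, -0.6, 9.5]
grip_width: 0.5
gripper_force: 5.1
```

```bash
python3 -m pendant '[[0,0,0.0007,0,0,0,0],[0,0,0.0007,0,0,0,0]]'
python3 -m pendant '[[0,0,0.0005,0,0,0,0],[0,0,0.0005,0,0,0,0]]'
```

```text
clock: 3.78
eef_pos: [490.4, 46.9, 58.0]
orientation: [0.0, 0.707, 0.707, 0.0]
contact_force: [-3.9, -1.3, 10.6]
grip_width: 0.5
gripper_force: 5.8
clock: 4.03
eef_pos: [490.4, 46.9, 57.9]
orientation: [0.001, 0.707, 0.707, 0.0]
contact_force: [-5.9, -1.4, 17.0]
grip_width: 0.7
gripper_force: 8.0
```

It sinks about 1 mm here at 10 N, so this is the side part of the segment. I'll measure the tilted plane with the depth cameras.

```bash
cat > tilt.py <<'E'
from h import *
def fit(n,k=4):
    c=arm.get_calibration(n); d=np.median([arm.get_image(n)[1] for _ in range(k)],0)
    vv,uu=np.mgrid[:420,:560]; P=world(c,d,uu.astype(float),vv.astype(float))
    rr=np.hypot(P[...,0]-543.5,P[...,1]-47); m=(d>0)&(rr<62)&(rr>16)&(abs(P[...,2]-59)<7); Q=P[m]
    for _ in range(4):
        A=np.c_[Q[:,:2]-[543.5,47],np.ones(len(Q))]; s=np.linalg.lstsq(A,Q[:,2],rcond=None)[0]; r=Q[:,2]-A@s; Q=Q[abs(r)<max(.8,2.5*r.std())]
    print(n,len(Q),'tilt',np.hypot(*s[:2]).round(4),'down dir',np.degrees(np.arctan2(-s[1],-s[0])).round(1),s.round(4),r.std().round(2))
for n in ['wrist','scene','side']: fit(n)
print(arm.get_obs()['clock'],arm.get_obs()['contact_force'])
E
python3 tilt.py
```

```text
wrist 20529 tilt 0.057 down dir -134.6 [4.01000e-02 4.06000e-02 5.95006e+01] 0.34
scene 1262 tilt 0.0581 down dir -134.1 [4.04000e-02 4.17000e-02 6.06196e+01] 0.69
side 890 tilt 0.0579 down dir -131.4 [3.83000e-02 4.34000e-02 6.05388e+01] 0.83
4.625 [-5.56699576 -0.80080943 15.39109039]
```

```bash
python3 -m pendant '[[0,0,-0.01,0,0,0,0],[0,0,-0.06,0,0,0,0],[-0.02,0,-0.1,0,0,0,1],[-0.06,0,-0.1,0,0,0,1],[-0.06,0,-0.1,0,0,0,1]]'; python3 tilt.py
```

```text
clock: 5.25
eef_pos: [490.4, -16.5, 157.5]
orientation: [0.001, 0.709, 0.705, 0.0]
contact_force: [0.1, 0.5, 0.3]
grip_width: 25.8
gripper_force: 0.0
wrist 16551 tilt 0.0024 down dir 127.0 [ 1.40000e-03 -1.90000e-03  5.91553e+01] 0.39
scene 1707 tilt 0.0003 down dir -118.4 [1.00000e-04 3.00000e-04 5.98344e+01] 0.72
side 1168 tilt 0.0011 down dir -49.4 [-7.00000e-04  8.00000e-04  5.97027e+01] 0.8
5.85 [-0.22282985  0.3227485   0.02627481]
```

Tilt 0.057 rad. Corrected for the level reading, the segment's middle lies at about -133° from the disc centre. Next I move over the gauge, turning the tool so the pads take the handle's sides (world yaw +101.8°).

```bash
python3 -m pendant '[[-0.04,0.01,0,0,0,-0.18,1],[-0.08,0.02,0,0,0,-0.36,1],[-0.12,0.03,0,0,0,-0.54,1],[-0.154,0.037,0,0,0,-0.72,1],[-0.154,0.037,0,0,0,-0.9,1]]' >/dev/null
python3 -m pendant '[[0,0,0,0,0,-0.18,1],[0,0,0,0,0,-0.36,1],[0,0,0,0,0,-0.54,1],[0,0,0,0,0,-0.72,1],[0,0,0,0,0,-0.877,1]]'
cat > st.py <<'E'
from h import *
import sys
o=arm.get_obs(); M=rot(o['orientation']); print('t',o['clock'],'p',o['eef_pos'].round(1),'yaw y-axis',np.degrees(np.arctan2(M[1,1],M[0,1])).round(1),'q',o['joint_pos'].round(2),'F',o['contact_force'].round(2),'w',o['grip_width'].round(1))
if len(sys.argv)>3: print('tool shift',(M.T@(np.array(sys.argv[1:4],float)-o['eef_pos'])).round(1))
E
python3 st.py 525.6 -166.7 157
python3 - <<'E'
from h import *
im,d=arm.get_image('wrist'); cv2.imwrite('pics/w1.png',im)
import pickle; pickle.dump((arm.get_calibration('wrist'),im,d),open('w1.pkl','wb'))
E
```

```text
clock: 7.1
eef_pos: [526.0, -167.0, 156.3]
orientation: [-0.0, -0.106, 0.994, 0.0]
contact_force: [-0.1, 0.7, 0.5]
grip_width: 91.8
gripper_force: 0.0Traceback (most recent call last):
  File "st.py", line 3, in <module>
    o=arm.get_obs(); M=rot(o['orientation']); print('t',o['clock'],'p',o['eef_pos'].round(1),'yaw y-axis',np.degrees(np.arctan2(M[1,1],M[0,1])).round(1),'q',o['joint_pos'].round(2),'F',o['contact_force'].round(2),'w',o['grip_width'].round(1))
                                                                                                                                                                                                                         ^^^^^^^^^^^^^^^^^^^^^
AttributeError: 'float' object has no attribute 'round'
```

View pics/w1.png

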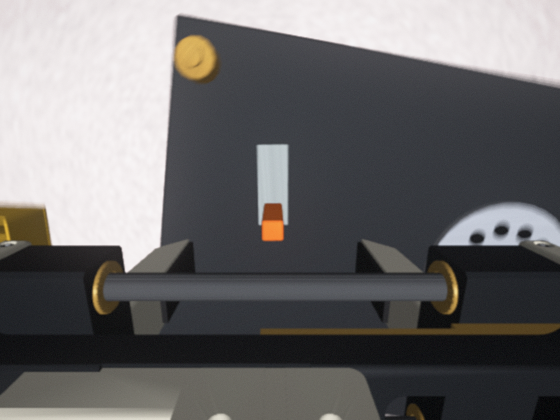

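The gauge stands aligned with the tool: thin end at (257–288,145), handle top near (272.5,230) and handle between the open fingers. I'll check the positions before descending.

```bash
sed -i "s/o\['grip_width'\].round(1)/round(o['grip_width'],1)/" st.py; python3 st.py; python3 - <<'E'
from h import *
import pickle
c,im,d=pickle.load(open('w1.pkl','rb'))
t=ray(c,272.5,145,51); h=ray(c,272.5,230,108); print(t,h,np.linalg.norm((t-h)[:2]),np.degrees(np.arctan2(*(t-h)[[1,0]])))
E
```

```text
t 7.15 p [ 525.9 -167.1  156.3] yaw y-axis 102.4 q [ 0.85  0.48 -0.75  1.86  0.4   0.96  1.71] F [ 0.12  0.17 -0.54] w 91.6
[ 471.97143447 -181.43753523   51.        ] [ 527.16266944 -168.96691288  108.        ] 56.58258423824104 -167.26765804939305
```

```bash
python3 -m pendant '[[0,0,0.05,0,0,0,1],[0,0,0.085,0,0,0,1],[0,0,0.085,0,0,0,0],[0,0,0.085,0,0,0,0],[0,0,0.085,0,0,0,0]]' 20
python3 -m pendant '[[0,0,0,0,0,0,0],[0,0,0,0,0,0,0],[0,0,0,0,0,0,0],[0,0,0,0,0,0,0]]'
```

```text
clock: 7.78
eef_pos: [527.5, -167.3, 73.2]
orientation: [0.001, -0.103, 0.995, -0.001]
contact_force: [0.3, 0.1, -0.1]
grip_width: 66.3
gripper_force: 0.0
clock: 8.28
eef_pos: [526.0, -167.0, 71.5]
orientation: [0.0, -0.103, 0.995, -0.0]
contact_force: [0.3, -0.7, 0.0]
grip_width: 26.6
gripper_force: 0.0
```

```bash
python3 -m pendant '[[0,0,0,0,0,0,0],[0,0,0,0,0,0,0],[0,0,0,0,0,0,0],[0,0,-0.018,0,0,0,0],[0,0,-0.035,0,0,0,0]]'
python3 -m pendant '[[0,0,0,0,0,0.18,0],[0,0,0,0,0,0.36,0],[0,0,0,0,0,0.54,0],[0,0,0,0,0,0.72,0],[0,0,0,0,0,0.9,0]]'
python3 -m pendant '[[0,0,0,0,0,0.18,0],[0,0,0,0,0,0.36,0],[0,0,0,0,0,0.54,0],[0,0,0,0,0,0.72,0],[0,0,0,0,0,0.9,0]]'
python3 -m pendant '[[0,0,0,0,0,0.18,0],[0,0,0,0,0,0.36,0],[0,0,0,0,0,0.54,0],[0,0,0,0,0,0.729,0],[0,0,0,0,0,0.729,0]]'
python3 st.py 452.8 -50.3 106
```

```text
clock: 8.9
eef_pos: [526.2, -166.7, 107.7]
orientation: [0.0, -0.103, 0.995, 0.0]
contact_force: [0.8, 0.8, -1.0]
grip_width: 16.1
gripper_force: 20.0
clock: 9.52
eef_pos: [526.6, -166.9, 107.9]
orientation: [0.001, 0.343, 0.939, 0.0]
contact_force: [0.5, -0.9, -1.6]
grip_width: 15.9
gripper_force: 20.0
clock: 10.15
eef_pos: [526.7, -166.6, 107.9]
orientation: [0.001, 0.717, 0.697, 0.001]
contact_force: [-0.5, -0.5, -1.5]
grip_width: 15.4
gripper_force: 20.0
clock: 10.78
eef_pos: [526.7, -166.5, 107.7]
orientation: [0.0, 0.917, 0.399, 0.001]
contact_force: [-0.2, -0.0, -0.9]
grip_width: 15.9
gripper_force: 20.0
t 10.775 p [ 526.7 -166.5  107.7] yaw y-axis -43.0 q [ 0.36  0.45 -0.13  1.91  0.08  0.79 -0.56] F [-0.2  -0.01 -0.89] w 15.9
tool shift [  34.7 -133.3    1.6]
```

```bash
python3 -m pendant '[[0.012,-0.045,0,0,0,0,0],[0.024,-0.09,0,0,0,0,0],[0.0347,-0.1333,0,0,0,0,0],[0.0347,-0.1333,0,0,0,0,0],[0.0347,-0.1333,0,0,0,0,0]]' >/dev/null
python3 st.py 452.8 -50.3 107.7
python3 - <<'E'
from h import *
im,d=arm.get_image('wrist'); s,_=arm.get_image('scene'); i2,_=arm.get_image('side')
import pickle; pickle.dump((arm.get_calibration('wrist'),im,d),open('w2.pkl','wb'))
a=cv2.resize(im,(448,336)); b=cv2.resize(i2[190:330,210:350],(336,336),interpolation=cv2.INTER_CUBIC)
cv2.imwrite('pics/w2.png',np.hstack([a,b]))
E
```

```text
t 11.4 p [453.3 -50.8 107.2] yaw y-axis -42.9 q [ 0.2   0.31 -0.17  2.13  0.08  0.71 -0.77] F [ 0.39 -0.32 -1.64] w 16.2
tool shift [-0.  -0.7 -0.5]
```

View pics/w2.png

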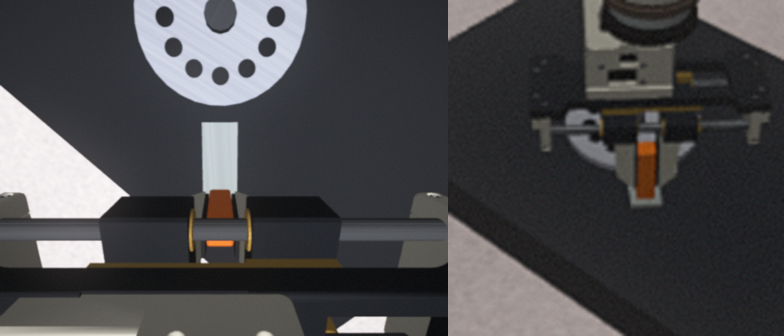

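The gauge tip (220,122) lines up with the hub (220,13) and is just outside the rim. I lower it now.

```bash
python3 -m pendant '[[0,0,0.02,0,0,0,0],[0,0,0.033,0,0,0,0],[0,0,0.033,0,0,0,0]]'
python3 -m pendant '[[0,0,0.001,0,0,0,0],[0,0,0.0015,0,0,0,0],[0,0,0.0015,0,0,0,0]]'
python3 -m pendant '[[0,0,0.0006,0,0,0,0],[0,0,0.0006,0,0,0,0]]'
```

```text
clock: 11.92
eef_pos: [451.7, -50.9, 72.5]
orientation: [-0.001, 0.917, 0.398, -0.001]
contact_force: [-0.1, -0.4, -0.4]
grip_width: 15.9
gripper_force: 20.0
clock: 12.3
eef_pos: [452.6, -50.6, 72.2]
orientation: [0.0, 0.917, 0.398, 0.0]
contact_force: [-0.6, -0.4, -0.9]
grip_width: 15.8
gripper_force: 20.0
clock: 12.55
eef_pos: [452.4, -50.6, 71.4]
orientation: [0.0, 0.917, 0.398, 0.0]
contact_force: [-0.9, -0.3, -0.7]
grip_width: 15.9
gripper_force: 20.0
```

```bash
for i in 1; do python3 -m pendant '[[0,0,0.0005,0,0,0,0],[0,0,0.0005,0,0,0,0]]'; done
python3 -m pendant '[[0,0,0.0004,0,0,0,0],[0,0,0.0004,0,0,0,0]]'
```

```text
clock: 12.8
eef_pos: [452.4, -50.6, 71.3]
orientation: [0.0, 0.917, 0.398, 0.0]
contact_force: [-3.0, -0.5, 5.3]
grip_width: 16.4
gripper_force: 20.0
clock: 13.05
eef_pos: [452.4, -50.5, 71.3]
orientation: [0.0, 0.917, 0.398, -0.0]
contact_force: [-3.7, -0.4, 10.1]
grip_width: 15.7
gripper_force: 20.0
```

```bash
python3 -m pendant '[[0,0,-0.0006,0,0,0,0],[0.004,0,-0.0006,0,0,0,0],[0.008,0,-0.0006,0,0,0,0],[0.008,0,-0.0006,0,0,0,0]]'
python3 -m pendant '[[0.004,0,0,0,0,0,0],[0.008,0,0,0,0,0,0],[0.012,0,0,0,0,0,0],[0.012,0,0,0,0,0,0]]'
python3 -m pendant '[[0.003,0,0,0,0,0,0],[0.006,0,0,0,0,0,0],[0.006,0,0,0,0,0,0]]'; python3 st.py
```

```text
clock: 13.55
eef_pos: [458.5, -44.7, 71.3]
orientation: [0.0, 0.917, 0.398, 0.0]
contact_force: [-0.5, -0.4, 4.9]
grip_width: 16.2
gripper_force: 20.0
clock: 14.05
eef_pos: [466.4, -36.2, 71.3]
orientation: [0.0, 0.917, 0.398, 0.0]
contact_force: [-1.5, -1.1, 4.7]
grip_width: 15.6
gripper_force: 20.0
clock: 14.42
eef_pos: [470.3, -32.0, 71.3]
orientation: [0.0, 0.917, 0.398, 0.0]
contact_force: [-2.3, -1.5, 6.2]
grip_width: 15.8
gripper_force: 20.0
t 14.425 p [470.3 -32.   71.3] yaw y-axis -43.1 q [ 0.15  0.39 -0.16  2.11  0.11  0.64 -0.84] F [-2.29 -1.47  6.25] w 15.8
```

```bash
python3 -m pendant '[[0.001,0,-0.0004,0,0,0,0],[0.002,0,-0.0004,0,0,0,0],[0.002,0,-0.0004,0,0,0,0]]'|grep -E 'eef|contact'
for r in 1; do python3 -m pendant '[[0.0015,0,0,0,0,0,0],[0.0015,0,0,0,0,0,0]]'|grep -E 'eef|contact'; done
python3 -m pendant '[[0.0015,0,0,0,0,0,0],[0.0015,0,0,0,0,0,0]]'|grep -E 'eef|contact'
python3 -m pendant '[[0.0015,0,0,0,0,0,0],[0.0015,0,0,0,0,0,0]]'|grep -E 'eef|contact'
```

```text
eef_pos: [471.5, -30.0, 71.3]
contact_force: [0.5, -0.7, 1.2]
eef_pos: [472.6, -28.6, 71.3]
contact_force: [-0.4, 0.1, -0.4]
eef_pos: [473.7, -27.5, 71.3]
contact_force: [0.1, 0.2, -0.9]
eef_pos: [474.7, -26.6, 71.4]
contact_force: [0.4, 0.3, -1.3]
```

```bash
python3 -m pendant '[[0.0015,0,0.0003,0,0,0,0],[0.0015,0,0.0003,0,0,0,0]]'|grep -E 'eef|contact'
python3 -m pendant '[[0.0015,0,0,0,0,0,0],[0.0015,0,0,0,0,0,0]]'|grep -E 'eef|contact'
python3 -m pendant '[[0.0015,0,0,0,0,0,0],[0.0015,0,0,0,0,0,0]]'|grep -E 'eef|contact'
```

```text
eef_pos: [475.6, -25.9, 71.3]
contact_force: [-0.4, -1.2, 3.9]
eef_pos: [476.8, -24.8, 71.3]
contact_force: [-1.5, -0.9, 3.5]
eef_pos: [477.4, -24.2, 71.3]
contact_force: [-3.3, -3.0, 6.5]
```

```bash
python3 -m pendant '[[0.0005,0,-0.0004,0,0,0,0],[0.001,0,-0.0004,0,0,0,0],[0.001,0,-0.0004,0,0,0,0]]'|grep -E 'eef|contact'
python3 -m pendant '[[0.001,0,0,0,0,0,0],[0.001,0,0,0,0,0,0]]'|grep -E 'eef|contact'
```

```text
eef_pos: [477.7, -23.6, 71.4]
contact_force: [-3.3, -3.7, 3.6]
eef_pos: [478.2, -22.9, 71.3]
contact_force: [-4.0, -3.5, 4.7]
```

```bash
python3 tilt.py; python3 st.py
```

```text
wrist 35261 tilt 0.0008 down dir 64.2 [-4.0000e-04 -7.0000e-04  5.8686e+01] 0.37
scene 1710 tilt 0.0011 down dir 50.4 [-7.00000e-04 -8.00000e-04  5.97978e+01] 0.71
side 205 tilt 0.0035 down dir -24.6 [-3.10000e-03  1.40000e-03  5.96566e+01] 0.86
17.525 [-3.91704609 -4.23748042  4.74603449]
t 17.525 p [478.2 -22.9  71.3] yaw y-axis -43.1 q [ 0.13  0.41 -0.16  2.1   0.11  0.65 -0.86] F [-3.92 -4.24  4.75] w 15.6
```

Contact was felt at about 25 mm in, and the disc is still level. I'll check that it hasn't been shoved.

```bash
cat > dpos.py <<'E'
from h import *
import pickle
def hub(c,im,d):
    u0,v0=[ray(c,0,0,0)]and(0,0)
    m=(im.min(2)>110).astype(np.uint8); k,l,st,ce=cv2.connectedComponentsWithStats(m,connectivity=4)
    # black dots inside: use disc component nearest expected size
    i=l[193,255]; cn,_=cv2.findContours((l==i).astype(np.uint8),cv2.RETR_EXTERNAL,cv2.CHAIN_APPROX_NONE)
    cn=max(cn,key=len)[:,0]; W=np.array([ray(c,*p,59) for p in cn])[:,:2]
    return len(cn),np.array(cv2.minEnclosingCircle(W.astype(np.float32))[0]),W.min(0),W.max(0)
print(hub(*pickle.load(open('s0.pkl','rb'))['scene']))
im,d=arm.get_image('scene'); print(hub(arm.get_calibration('scene'),im,d))
cv2.imwrite('pics/sc3.png',cv2.resize(im[130:250,190:350],(640,480),interpolation=cv2.INTER_CUBIC))
E
python3 dpos.py
```

```text
(146, array([543.2109375,  46.8264122]), array([477.867812  , -18.68245157]), array([608.20444119, 112.33527755]))
(167, array([533.96026611,  31.9979763 ]), array([469.76852886, -33.94473667]), array([608.20444119, 112.5753765 ]))
```

View pics/sc3.png

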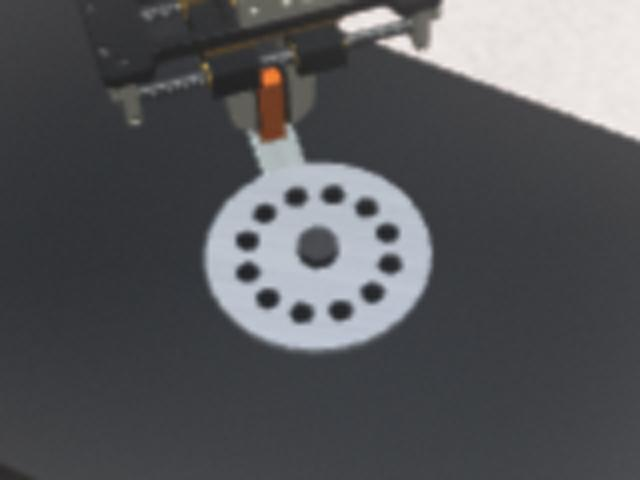

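The gauge goes under the disc at (285,165), pointing at the hub (318,246). The far edges of the disc haven't moved (608.2, 112.5). I'll push about 2 mm more.

```bash
python3 -m pendant '[[0.0012,0,0,0,0,0,0],[0.0012,0,0,0,0,0,0]]'|grep -E 'eef|contact'
python3 -m pendant '[[0.0012,0,0,0,0,0,0],[0.0012,0,0,0,0,0,0]]'|grep -E 'eef|contact'; python3 tilt.py; python3 dpos.py
```

```text
eef_pos: [478.9, -22.1, 71.4]
contact_force: [-4.7, -4.6, 4.5]
eef_pos: [479.6, -21.2, 71.4]
contact_force: [-4.2, -5.2, 5.5]
wrist 35997 tilt 0.0024 down dir 48.2 [-1.60000e-03 -1.80000e-03  5.87746e+01] 0.37
scene 1703 tilt 0.0021 down dir 57.2 [-1.10000e-03 -1.70000e-03  5.99192e+01] 0.7
side 224 tilt 0.0085 down dir 33.3 [-7.10000e-03 -4.70000e-03  5.95598e+01] 0.72
18.675 [-3.96167371 -4.61430416  5.66768896]
(146, array([543.2109375,  46.8264122]), array([477.867812  , -18.68245157]), array([608.20444119, 112.33527755]))
(167, array([534.71972656,  33.85623932]), array([469.76852886, -30.22820596]), array([608.20444119, 112.5753765 ]))
```

```bash
python3 -m pendant '[[0,0,-0.0003,0,0,0,0.1],[0,0,-0.0003,0,0,0,0.3],[0,0,-0.0003,0,0,0,0.5],[0,0,-0.0003,0,0,0,0.5],[0,0,-0.0003,0,0,0,0.5]]'
python3 -m pendant '[[0,0,-0.01,0,0,0,0.5],[0,0,-0.03,0,0,0,0.5],[0,0,-0.06,0,0,0,0.5],[0,0,-0.1,0,0,0,0.5],[-0.03,0,-0.12,0,0,0,0.5]]'
python3 tilt.py; python3 - <<'E'
from h import *
import pickle
im,d=arm.get_image('wrist'); i2,_=arm.get_image('side')
pickle.dump((arm.get_calibration('wrist'),im,d),open('w4.pkl','wb'))
a=cv2.resize(im,(448,336)); b=cv2.resize(i2[200:310,250:360],(336,336),interpolation=cv2.INTER_CUBIC)
cv2.imwrite('pics/w4.png',np.hstack([a,b]))
E
python3 dpos.py
```

```text
clock: 19.35
eef_pos: [480.8, -20.1, 71.9]
orientation: [-0.0, 0.917, 0.398, 0.0]
contact_force: [0.2, 0.7, -1.1]
grip_width: 45.4
gripper_force: 0.0
clock: 19.98
eef_pos: [462.6, -40.9, 194.9]
orientation: [0.001, 0.917, 0.4, 0.003]
contact_force: [-0.5, -0.3, 0.5]
grip_width: 45.9
gripper_force: 0.0
wrist 14357 tilt 0.0005 down dir 41.8 [-4.00000e-04 -3.00000e-04  5.91539e+01] 0.45
scene 1699 tilt 0.0034 down dir 53.5 [-2.00000e-03 -2.70000e-03  5.99189e+01] 0.69
side 1191 tilt 0.0033 down dir 4.6 [-3.30000e-03 -3.00000e-04  5.97993e+01] 0.77
20.575 [ 0.26856004 -0.48854396 -0.15085263]
(146, array([543.2109375,  46.8264122]), array([477.867812  , -18.68245157]), array([608.20444119, 112.33527755]))
(173, array([532.09973145,  32.18138885]), array([467.07016156, -35.53355168]), array([608.20444119, 112.5753765 ]))
```

View pics/w4.png

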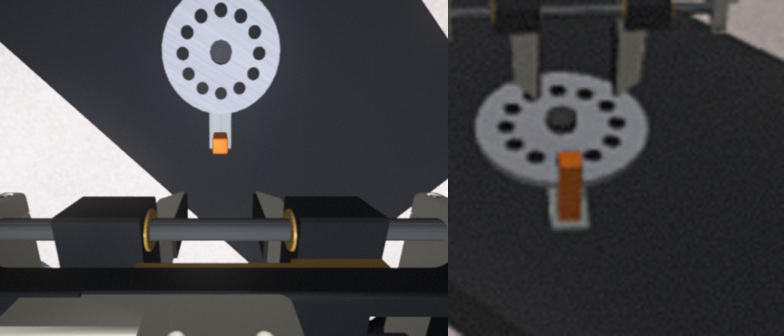

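The gauge stands let go at (220,146), pointing at the hub, and the disc is level within about 0.003 rad. One last position check before handing in.

```bash
python3 - <<'E'
from h import *
import pickle
c,im,d=pickle.load(open('w4.pkl','rb')); b,g,r=[im[...,i].astype(int) for i in range(3)]
m=(r>200)&(b<90)&(g<150); v,u=np.nonzero(m); u0=np.median(u);v0=np.median(v)
h=ray(c,u0,v0,108); print(u0,v0,m.sum(),h, np.hypot(*(h[:2]-[543.5,47])), ray(c,276,64.,69))
E
```

```text
276.5 181.0 76 [481.16250675 -22.13994752 108.        ] 93.09293962579461 [544.70566134  46.35395085  69.        ]
```

```bash
python3 -c "
from plant import arm
print(arm.close_job())"
```

```text
the job is handed in; nothing more can be done
None
```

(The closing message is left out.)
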